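# Swing in the crate's bail arm and stack the blue tray on it

### The job

The grey crate holds specimen holders that the tray must not rest on. Swing the bail arm that sticks out beyond the end of the crate all the way in over its mouth, then stack the blue tray level on the two bail bars, centred on the crate and lying lengthwise along it. Leave the orange tray where it is.

Things in the scene. Friction and masses are not known exactly. Their poses are not given: they have to be found in the camera images.
- crate: Grey open crate, 220 mm (its x) by 120 mm (its y), walls 75 mm high, 5 mm thick, fixed to the worktop; two steel specimen holders, 19 mm high, lie inside. Origin under its centre at worktop height, z up. At each end a U-shaped wire bail with a red bar is hinged on black lugs outside the side walls. Swung in, the two bars carry a tray (bar tops 89 mm up); otherwise it drops into the crate.
- bail (a joint): Hinge of the bail at the crate's -x end, about the crate's y axis: 0 = out, arm level, bar 36 mm beyond the -x end wall; pi/2 = arm upright; pi (3.14) = fully in, arm level over the mouth, at its stop. The hinge is a little stiff (about 1 N at the bar) and stays where it is left.
- bail_bar (a point): Middle of the red sleeve on the cross bar of the -x bail: a round bar, 12 mm thick and 100 mm long, parallel to the crate's y. It runs on a circle of 58 mm radius about the hinge line; when in, it lies 30 mm to the -x side of the crate's centre, 83 mm up.
- bail_hinge (a point): Point on the hinge line of the -x bail, midway between the crate's side walls, 88 mm from the crate's centre on its -x side and 83 mm above the worktop; the line is parallel to the crate's y.
- far_bail_bar (a point): Middle of the like red bar of the bail at the crate's +x end, which is already swung in: 30 mm to the +x side of the crate's centre, 83 mm up.
- tray_blue_grip (a point): Middle of the handle bar of the loose blue tray, 56 mm above its flat underside, over its centre; x along the tray's length, z up. Tray 130 mm (x) by 90 mm (y), walls 28 mm high, 0.18 to 0.31 kg; the handle bar runs along x, 112 mm long, 14 mm wide, 12 mm high, on two posts 104 mm apart.
- tray_orange_grip (a point): The same point of the orange tray, alike but for its colour, a bystander.

How it is judged (in metres and radians):
On the way:
1. the bail arm is swung in over the crate's mouth (value of joint bail above 2.85 rad and horizontal distance between tray_blue_grip and crate above 0.1 m), for 0.2 s.
At the end, for the whole second after the job is handed in: The bail is fully in (joint above 2.95) and the blue tray rests released and level (within 0.1 rad) on both bail bars, its centre within 22 mm of the crate's centre seen from above, its length within 12 degrees of the crate's length (either way round); the orange tray has not moved 30 mm (value of joint bail above 2.95 rad and horizontal distance between tray_blue_grip and crate below 0.022 m and z of tray_blue_grip in the frame of crate between 0.139 and 0.152 m and angle between tray_blue_grip's own z axis and vertical below 0.1 rad and angle between the x axis of tray_blue_grip and the x axis of crate, either way round below 0.21 rad and distance of tray_orange_grip from where it was at the start of the episode below 0.03 m); the robot touches nothing.
It fails at once if the orange tray is moved (distance of tray_orange_grip from where it was at the start of the episode above 0.03 m).
It also fails if it takes over 58 s, if anything falls off the work surface, if the arm or the gripper's body presses on something with over 40 N, if the wrist force passes 120 N, or if a joint passes its speed limit or range.

### The arm

A 6-joint arm with a two-finger parallel gripper is mounted at the origin on a cart in front of the work surface, level with it; the furniture and walls round the work are solid. World frame = base frame: x ahead of the robot, y to its left, z up, the work surface at z = 0. Lengths are in mm, angles in rad, forces in N, time in s.
With the tool pointing down it reaches from about 275 to 750 mm from the base axis. Payload 10.2 kg.
Tool frame: the origin (TCP) lies on the front face of the gripper's body, between the roots of the fingers; the fingertips stand 73 mm ahead of it and the grasp point (between the pads) lies 54 mm ahead of it; z points along the fingers, y is the line along which they close (so a half turn about z gives the same grasp; the last joint's range is limited). The gripper opens to 85 mm and grips with 20 to 120 N. Pads are 22 mm wide; open, the fingers measure 114 mm over their backs; the gripper's body (76 mm by 85 mm) begins 54 mm behind the grasp point. The pads swing forward as they close: fully open they stand 13 mm farther back than shut.
Start: joints at [-1.526, 0.313, 1.498, -0, 1.331, -0.223], TCP at [138.907, -506.297, 303.894] pointing down, gripper open.
Joint ranges: [-2.94, 2.94], [-0.97, 2.17], [0.19, 2.56], [-1.23, 4.37], [0.02, 3.11], [-2.88, 2.88]. Speed limits (rad/s): [2.39, 2.39, 3.01, 3.14, 3.14, 3.14].

### API

Orientations are given as a unit quaternion [w, x, y, z].
In Python, from rig import * gives the robot as it stands.
- The arm moves only by the tool step_arm, never from a script. Its argument "plan" is a list of rows, each an object with "offset": the shift along the tool's x, y, z in cm, a list of three; "rot": the turn, a rotation vector about the tool's x, y, z in degrees, a list of three; "gripper": the finger opening in cm, from 0 to 8.54. In form: [{"offset": [x, y, z], "rot": [wx, wy, wz], "gripper": gripper}, ...]. A call has 1 to 12 rows; each row is the pose to reach, as a shift and turn from the pose commanded when the call began, along the tool's axes at that moment; what a row does not reach only later rows make up. A row lasts 1/10 s, in which the tool goes at most 50 mm and 8.59 degrees, less where a joint would pass 70% of its speed; a pose out of reach is approached as far as the arm can. A call with a gripper value outside its range is refused whole. The fingers move at their own pace and stop on an object; "squeeze" is the grip in N (left out, the last holds). Time passes only in rows, so rows that repeat a pose let the fingers close. It gives the time, the measured TCP pose, the force, the opening and the grip force at its end, in the units of the state.
- sense(): the state, without advancing time (a new reading comes with each control period).
- capture(name): name is "scene" or "top" or "wrist"; returns a dict with "color" (384x512x3 uint8, red, green, blue), "depth" (384x512 float32, mm along the optical axis (not along the pixel's ray), 0 where there is no reading), "vertical_fov" (degrees; the focal length in pixels is half the picture's height over the tangent of half this angle, whatever the lens; pixels are square), "cx", "cy" (the principal point, pixels), "k1" (the pictures are not rectified: a ray, as slopes to the right and down, at radius r is drawn at 1 + k1 r^2 times it, then the intrinsics apply), "rvec" (rotation vector, rad) and "tvec" (3), from world to camera coordinates, as OpenCV has them; the wrist camera has in their place "mount" (4x4, takes a point from camera to tool coordinates, whose origin is the TCP and whose axes are the flange's). Camera axes: x right, y down, z forward; pixel columns grow to the right and rows downward; lengths in mm; the calibration is good to about 2 mm. A picture is of the moment at which its call begins: read the wrist's pose just before it.
- finish_job(): hands the job in; it is judged then, once.
The state is a dict: "time_s": time; "joints": joint angles; "dq": joint speeds; "tau": joint torques, N m; "eef_pos": TCP position; "ee_rot": TCP orientation; "force": force on the tool from outside, world axes, zero at the start; "wrist_torque": the same for the moment, N m; "grip_width": opening from 0.0 (shut) to 1.0 (fully open); "grip_force": force on a finger pad.
Only numpy, scipy, OpenCV 4.12 (cv2) and the standard library are available. Lean on these libraries where they do the work, as an engineer would, in place of code of your own. Each camera call takes 0.05 s, during which the arm holds its last target. There are 200 camera calls.

## Working session

There is one attempt and no reset: what is moved stays moved. The work goes in short steps, Python scripts to look and compute and a tool call to move; the robot and the scene stay as the last step left them, time stands still between calls to the robot, and variables do not carry over. Pictures are saved under pics/ and viewed, at most 10 in all, crops included, and the job is handed in when it is done.

Besides the shell and the picture viewer there is one more tool, called after "Call:" as a command line: name --argument value ..., lists and objects as JSON in quotes. step_arm: Moves the arm, as the interface text tells. Its arguments: {"type":"object","properties":{"plan":{"type":"array"},"squeeze":{"type":"number"}},"required":["plan"]}

```bash
mkdir -p pics; cat > h.py <<'E'
from rig import *
import numpy as np, cv2
from scipy.spatial.transform import Rotation as R
def snap(n):
    s=sense(); c=capture(n); c["s"]=s; return c
def world(c,uv=None):
    "world points; uv Nx2 pixels or None for whole image"
    h,w=c["depth"].shape
    f=h/2/np.tan(np.radians(c["vertical_fov"])/2)
    if uv is None:
        v,u=np.mgrid[:h,:w]; uv=np.stack([u,v],-1).reshape(-1,2)
    uv=np.array(uv,float)
    K=np.array([[f,0,c["cx"]],[0,f,c["cy"]],[0,0,1]])
    n=cv2.undistortPoints(uv.reshape(-1,1,2),K,np.array([c["k1"],0,0,0.])).reshape(-1,2)
    i=np.round(uv).astype(int)
    d=c["depth"][i[:,1],i[:,0]]
    p=np.c_[n*d[:,None],d]
    if "mount" in c:
        p=p@np.array(c["mount"])[:3,:3].T+np.array(c["mount"])[:3,3]
        q=c["s"]["ee_rot"]; Rt=R.from_quat(np.r_[q[1:],q[0]])
        return Rt.apply(p)+c["s"]["eef_pos"],d
    Rm=R.from_rotvec(np.ravel(c["rvec"]))
    return Rm.inv().apply(p-np.ravel(c["tvec"])),d
E
python3 - <<'E'
from h import *
s=sense(); print(s)
for n in("scene","top"):
    c=snap(n); cv2.imwrite(f"pics/{n}0.png",cv2.resize(c["color"][:,:,::-1],(768,576)))
    np.savez(f"pics/{n}0.npz",**{k:v for k,v in c.items() if k!="s"})
E
```

```text
{'time_s': 0.0, 'joints': array([-1.52640815e+00,  3.13456520e-01,  1.49846794e+00, -1.88072276e-05,
        1.33101980e+00, -2.23412718e-01]), 'dq': array([-0.00057115, -0.00022182,  0.00107929, -0.00206894, -0.00152774,
        0.00033621]), 'tau': array([ 1.11301777e-04, -4.12265611e+01, -2.59745336e+01, -1.13478766e-04,
        4.17083240e-03,  5.20902873e-06]), 'eef_pos': array([ 138.8913725 , -506.1095246 ,  303.32006706]), 'ee_rot': array([-6.73913099e-04,  9.91048196e-01,  1.33502871e-01,  5.13153353e-05]), 'force': array([-0.52828453,  0.62039749,  0.29514046]), 'wrist_torque': array([ 0.00275649, -0.00599018,  0.01227142]), 'grip_force': 0.0, 'grip_width': 0.9964311060927227}
```

View pics/scene0.png

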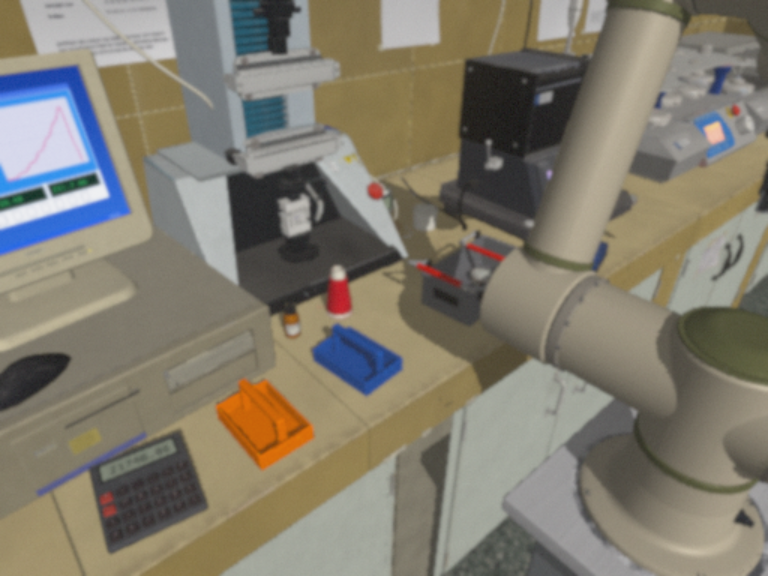

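View pics/top0.png

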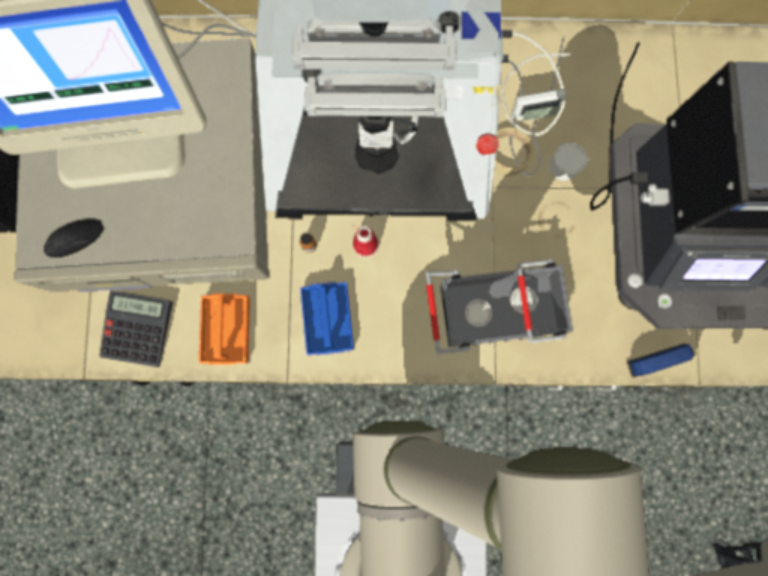

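The top picture shows the crate at about (505,305), with the outer bail bar at (432,313) on its left and the inner bar at (525,302). The blue tray is at (328,318), the orange one at (225,328). Next I measure these by colour and depth.

```bash
python3 - <<'E'
from h import *
c=dict(np.load("pics/top0.npz")); c={k:(v if v.ndim else v.item()) for k,v in c.items()}
P,d=world(c); col=c["color"].reshape(-1,3); hsv=cv2.cvtColor(c["color"],cv2.COLOR_RGB2HSV).reshape(-1,3)
v,u=np.divmod(np.arange(len(P)),512); U=u*1.5;V=v*1.5
def rep(n,m):
    q=P[m]; r=cv2.minAreaRect(q[:,:2].astype(np.float32)); print(n,m.sum(),"mean",q.mean(0).round(1),"z5/95",np.percentile(q[:,2],[5,50,95]).round(1),"rect",np.round(r[0],1),np.round(r[1],1),round(r[2],1), 'box',cv2.boxPoints(r).round(0).tolist())
blue=(abs(hsv[:,0].astype(int)-110)<15)&(hsv[:,1]>130)&(d>0)
box=lambda a,b,e,f:(U>a)&(U<b)&(V>e)&(V<f)
m=blue&box(290,370,270,365); rep("blue",m); rep("blue rim",m&(P[:,2]>20)&(P[:,2]<36)); rep("blue handle",m&(P[:,2]>46))
og=(hsv[:,0]<20)&(hsv[:,1]>150)&(d>0)&box(190,260,280,375); rep("orange",og); rep("o handle",og&(P[:,2]>46))
red=((hsv[:,0]<8)|(hsv[:,0]>172))&(hsv[:,1]>140)&(d>0)
rep("bar out",red&box(415,450,260,350)&(P[:,2]>70)); rep("bar in",red&box(505,545,255,345)&(P[:,2]>70))
rep("crate",box(425,590,250,360)&(P[:,2]>66)&(P[:,2]<80)&(hsv[:,1]<60))
E
```

```text
blue 1342 mean [484.7 146.3  15.6] z5/95 [ 0.7  5.  62.1] rect [483.9 145.6] [130.6  86.5] 7.1 box [[414.0, 180.0], [424.0, 95.0], [554.0, 111.0], [543.0, 197.0]]
blue rim 148 mean [497.6 136.9  27.1] z5/95 [23.1 27.2 31.4] rect [483.9 145.6] [130.6  86.5] 7.1 box [[414.0, 180.0], [424.0, 95.0], [554.0, 111.0], [543.0, 197.0]]
blue handle 208 mean [482.  146.1  60.8] z5/95 [56.7 61.  64.6] rect [482.5 146.6] [111.8  13.9] 7.1 box [[426.0, 147.0], [428.0, 133.0], [539.0, 147.0], [537.0, 160.0]]
orange 1482 mean [461.  343.4  17.4] z5/95 [ 1.1  6.7 61.4] rect [461.1 343.2] [132.3  89.5] 0.7 box [[394.0, 387.0], [396.0, 298.0], [528.0, 299.0], [527.0, 389.0]]
o handle 193 mean [461.9 342.9  60.7] z5/95 [55.5 60.9 64.5] rect [461.1 342.9] [107.   14.9] 3.2 box [[407.0, 347.0], [408.0, 332.0], [515.0, 338.0], [514.0, 353.0]]
bar out 154 mean [489.2 -48.9 111.4] z5/95 [108.  111.5 115.2] rect [487.3 -49.1] [96.9 11.8] 7.1 box [[438.0, -49.0], [440.0, -61.0], [536.0, -49.0], [535.0, -37.0]]
bar in 131 mean [ 508.2 -217.8   87.4] z5/95 [83.8 87.4 91.5] rect [ 509.6 -218.3] [96.8 11. ] 7.9 box [[461.0, -219.0], [462.0, -230.0], [558.0, -217.0], [557.0, -206.0]]
crate 709 mean [ 506.7 -187.5   74. ] z5/95 [69.6 74.2 77.5] rect [ 504.7 -188.1] [130.4 225.3] 8.0 box [[424.0, -86.0], [456.0, -309.0], [585.0, -291.0], [554.0, -67.0]]
```

Crate centre is about (505,-188) and its x axis is yawed -82.5°. The -x bail sits about 0.4 rad up, with its bar at (487,-49,105), which agrees with the 58 mm radius. I go above that bar.

Call:
step_arm --plan '[{"offset":[45.6,-34.8,6.0],"rot":[0,0,7.8],"gripper":3.5},{"offset":[45.6,-34.8,6.0],"rot":[0,0,7.8],"gripper":3.5},{"offset":[45.6,-34.8,6.0],"rot":[0,0,7.8],"gripper":3.5},{"offset":[45.6,-34.8,6.0],"rot":[0,0,7.8],"gripper":3.5},{"offset":[45.6,-34.8,6.0],"rot":[0,0,7.8],"gripper":3.5},{"offset":[45.6,-34.8,6.0],"rot":[0,0,7.8],"gripper":3.5},{"offset":[45.6,-34.8,6.0],"rot":[0,0,7.8],"gripper":3.5},{"offset":[45.6,-34.8,6.0],"rot":[0,0,7.8],"gripper":3.5},{"offset":[45.6,-34.8,6.0],"rot":[0,0,7.8],"gripper":3.5},{"offset":[45.6,-34.8,6.0],"rot":[0,0,7.8],"gripper":3.5},{"offset":[45.6,-34.8,6.0],"rot":[0,0,7.8],"gripper":3.5},{"offset":[45.6,-34.8,6.0],"rot":[0,0,7.8],"gripper":3.5}]' --squeeze 20

```text
time_s: 1.3
eef_pos: [487.7, -47.1, 243.2]
ee_rot: [-0.0, 0.998, 0.067, -0.0]
force: [0.1, -0.3, 0.1]
grip_width: 0.406
grip_force: 0.0
```

```bash
cat >> h.py <<'E'
def red(c): 
    h=cv2.cvtColor(c["color"],cv2.COLOR_RGB2HSV).reshape(-1,3); return ((h[:,0]<8)|(h[:,0]>172))&(h[:,1]>140)
def tool(c_s,p):
    q=c_s["ee_rot"]; return R.from_quat(np.r_[q[1:],q[0]]).inv().apply(np.array(p)-c_s["eef_pos"])
E
python3 - <<'E'
from h import *
c=snap("wrist"); cv2.imwrite("pics/w1.png",cv2.resize(c["color"][:,:,::-1],(768,576)))
P,d=world(c); m=red(c)&(d>0)&(P[:,2]>70)&(P[:,2]<130)
for n,k in(("out",P[:,1]>-120),("in",P[:,1]<-180)):
    q=P[m&k]
    if len(q): r=cv2.minAreaRect(q[:,:2].astype(np.float32)); print(n,len(q),q.mean(0),np.percentile(q[:,2],[5,50,95]),r)
s=c["s"]; print(s["eef_pos"],R.from_quat(np.r_[s["ee_rot"][1:],s["ee_rot"][0]]).as_matrix().round(3))
E
```

```text
out 1946 [518.7408674  -24.76566089 104.4946991 ] [ 73.10673803 111.4436387  113.01672233] ((545.4606323242188, -6.699287414550781), (228.041259765625, 54.973716735839844), 36.928382873535156)
in 1585 [ 512.93111054 -216.15805325   86.05020274] [80.95174554 86.75312439 89.02670002] ((511.0154724121094, -217.5395965576172), (98.33879852294922, 10.226024627685547), 6.997520923614502)
[487.70162302 -47.05575938 243.21165824] [[ 0.991  0.134 -0.001]
 [ 0.134 -0.991  0.001]
 [-0.001 -0.001 -1.   ]]
```

View pics/w1.png

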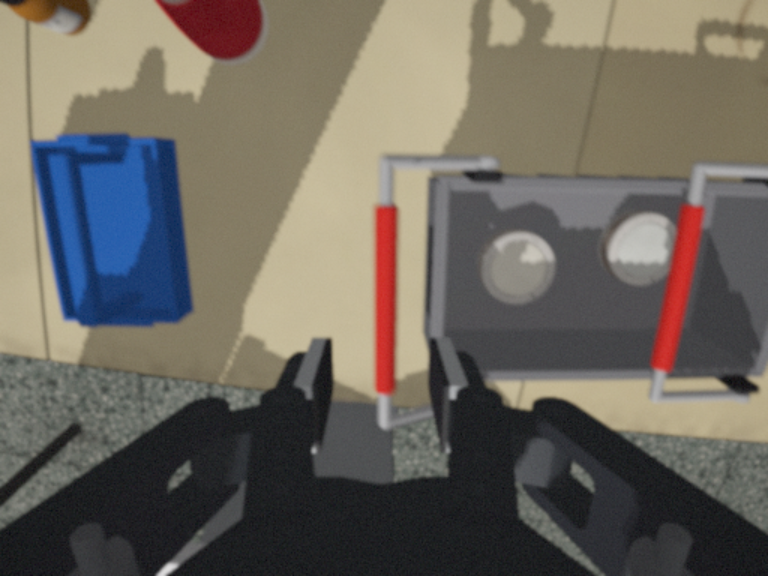

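The wrist picture shows the outer bar at (385,300) between the open fingers, the crate to its right and the far bar at (680,290). I go down, then close on the bar.

Call:
step_arm --plan '[{"offset":[0.0,0.2,4.0],"rot":[0,0,0],"gripper":3.5},{"offset":[0.0,0.2,8.2],"rot":[0,0,0],"gripper":3.5},{"offset":[0.0,0.2,8.2],"rot":[0,0,0],"gripper":3.5},{"offset":[0.0,0.2,8.2],"rot":[0,0,0],"gripper":0.8},{"offset":[0.0,0.2,8.2],"rot":[0,0,0],"gripper":0.8},{"offset":[0.0,0.2,8.2],"rot":[0,0,0],"gripper":0.8},{"offset":[0.0,0.2,8.2],"rot":[0,0,0],"gripper":0.8},{"offset":[0.0,0.2,8.2],"rot":[0,0,0],"gripper":0.8}]' --squeeze 20

```text
time_s: 2.15
eef_pos: [487.2, -51.1, 164.0]
ee_rot: [-0.001, 0.998, 0.066, 0.001]
force: [-1.1, 8.7, 1.8]
grip_width: 0.126
grip_force: 21.6
```

Call:
step_arm --plan '[{"offset":[0,0.3,-0.6],"rot":[0,0,0],"gripper":0.8},{"offset":[0,0.9,-1.2],"rot":[0,0,0],"gripper":0.8},{"offset":[0,1.4,-1.8],"rot":[0,0,0],"gripper":0.8},{"offset":[0,2.0,-2.2],"rot":[0,0,0],"gripper":0.8},{"offset":[0,2.6,-2.6],"rot":[0,0,0],"gripper":0.8},{"offset":[0,3.3,-2.9],"rot":[0,0,0],"gripper":0.8},{"offset":[0,4.0,-3.1],"rot":[0,0,0],"gripper":0.8},{"offset":[0,4.8,-3.2],"rot":[0,0,0],"gripper":0.8},{"offset":[0,5.5,-3.2],"rot":[0,0,0],"gripper":0.8},{"offset":[0,6.2,-3.1],"rot":[0,0,0],"gripper":0.8},{"offset":[0,6.2,-3.1],"rot":[0,0,0],"gripper":0.8}]'

```text
time_s: 3.25
eef_pos: [495.7, -114.7, 193.9]
ee_rot: [0.001, 0.998, 0.065, 0.001]
force: [1.2, 0.1, 6.2]
grip_width: 0.127
grip_force: 22.9
```

Call:
step_arm --plan '[{"offset":[0,0.8,0.2],"rot":[0,0,0],"gripper":0.8},{"offset":[0,1.5,0.6],"rot":[0,0,0],"gripper":0.8},{"offset":[0,2.1,1.0],"rot":[0,0,0],"gripper":0.8},{"offset":[0,2.7,1.5],"rot":[0,0,0],"gripper":0.8},{"offset":[0,3.2,2.1],"rot":[0,0,0],"gripper":0.8},{"offset":[0,3.6,2.7],"rot":[0,0,0],"gripper":0.8},{"offset":[0,4.0,3.4],"rot":[0,0,0],"gripper":0.8},{"offset":[0,4.2,4.1],"rot":[0,0,0],"gripper":0.8},{"offset":[0,4.35,4.9],"rot":[0,0,0],"gripper":0.8},{"offset":[0,4.4,5.6],"rot":[0,0,0],"gripper":0.8},{"offset":[0,4.4,5.8],"rot":[0,0,0],"gripper":0.8},{"offset":[0,4.4,5.8],"rot":[0,0,0],"gripper":0.8}]'

```text
time_s: 4.45
eef_pos: [501.5, -159.8, 134.9]
ee_rot: [0.003, 0.998, 0.066, 0.001]
force: [4.5, -13.8, 1.3]
grip_width: 0.129
grip_force: 25.8
```

Call:
step_arm --plan '[{"offset":[0,0,0.2],"rot":[0,0,0],"gripper":3.5},{"offset":[0,0,0.2],"rot":[0,0,0],"gripper":3.5},{"offset":[0,0,0.2],"rot":[0,0,0],"gripper":3.5},{"offset":[0,0,0.2],"rot":[0,0,0],"gripper":3.5},{"offset":[0,0,-4],"rot":[0,0,0],"gripper":3.5},{"offset":[0,0,-8],"rot":[0,0,0],"gripper":3.5},{"offset":[0,0,-12],"rot":[0,0,0],"gripper":3.5},{"offset":[0,0,-14],"rot":[0,0,0],"gripper":3.5},{"offset":[0,0,-14],"rot":[0,0,0],"gripper":3.5}]'

```text
time_s: 5.35
eef_pos: [501.3, -157.3, 277.7]
ee_rot: [0.002, 0.998, 0.066, 0.002]
force: [-0.1, 0.6, -0.3]
grip_width: 0.409
grip_force: 0.0
```

```bash
python3 - <<'E'
from h import *
c=snap("wrist"); cv2.imwrite("pics/w2.png",cv2.resize(c["color"][:,:,::-1],(640,480)))
P,d=world(c); m=red(c)&(d>0)&(P[:,2]>70)&(P[:,2]<130)
for n,k in(("near",(P[:,1]>-190)&(P[:,1]<-130)),("far",(P[:,1]<-195)&(P[:,1]>-250))):
    q=P[m&k]
    if len(q): r=cv2.minAreaRect(q[:,:2].astype(np.float32)); print(n,len(q),q.mean(0),np.percentile(q[:,2],[5,50,95]),r)
E
```

```text
near 1206 [ 504.48771162 -159.62518905   91.78317547] [88.68396034 92.10800343 93.622709  ] ((498.4102478027344, -160.51937866210938), (106.46922302246094, 11.149835586547852), 7.254091739654541)
far 1102 [ 511.11508524 -218.39065678   87.06611174] [83.68549271 87.44231201 88.9706306 ] ((507.7783508300781, -219.23265075683594), (103.74871063232422, 11.020416259765625), 8.219765663146973)
```

View pics/w2.png

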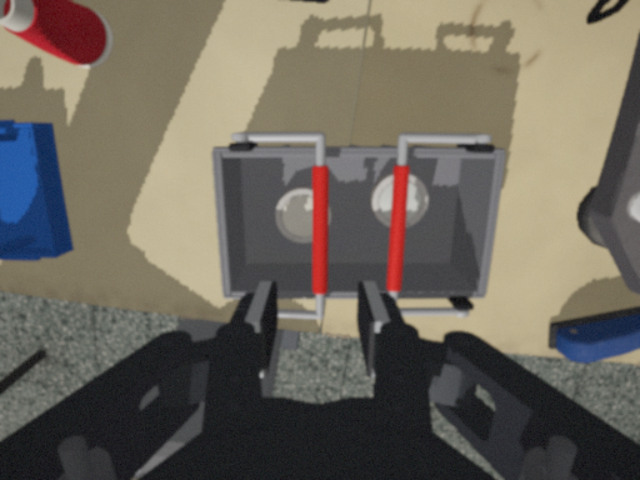

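Both bars are over the mouth, at x≈320 and x≈398 px. The near one is still about 5 mm high, so I press it down to its stop with the closed fingertips.

Call:
step_arm --plan '[{"offset":[0,0.3,4],"rot":[0,0,0],"gripper":0},{"offset":[0,0.3,8],"rot":[0,0,0],"gripper":0},{"offset":[0,0.3,10],"rot":[0,0,0],"gripper":0},{"offset":[0,0.3,10.5],"rot":[0,0,0],"gripper":0},{"offset":[0,0.3,11],"rot":[0,0,0],"gripper":0},{"offset":[0,0.3,11.5],"rot":[0,0,0],"gripper":0},{"offset":[0,0.3,11.7],"rot":[0,0,0],"gripper":0},{"offset":[0,0.3,11.7],"rot":[0,0,0],"gripper":0}]'

```text
time_s: 6.2
eef_pos: [501.5, -160.2, 161.0]
ee_rot: [0.001, 0.998, 0.066, 0.001]
force: [-9.7, 3.8, 23.3]
grip_width: -0.005
grip_force: 11.9
```

Call:
step_arm --plan '[{"offset":[0,0,-5],"rot":[0,0,0],"gripper":4},{"offset":[0,0,-9],"rot":[0,0,0],"gripper":4},{"offset":[2.2,-30.6,-9],"rot":[0,0,0],"gripper":4},{"offset":[2.2,-30.6,-9],"rot":[0,0,0],"gripper":4},{"offset":[2.2,-30.6,-9],"rot":[0,0,0],"gripper":4},{"offset":[2.2,-30.6,-9],"rot":[0,0,0],"gripper":4},{"offset":[2.2,-30.6,-9],"rot":[0,0,0],"gripper":4},{"offset":[2.2,-30.6,-9],"rot":[0,0,0],"gripper":4},{"offset":[2.2,-30.6,-9],"rot":[0,0,0],"gripper":4},{"offset":[2.2,-30.6,-9],"rot":[0,0,0],"gripper":4},{"offset":[2.2,-30.6,-9],"rot":[0,0,0],"gripper":4},{"offset":[2.2,-30.6,-9],"rot":[0,0,0],"gripper":4}]'

```text
time_s: 7.4
eef_pos: [483.1, 144.9, 248.1]
ee_rot: [0.0, 0.998, 0.065, 0.0]
force: [0.1, -0.2, 0.7]
grip_width: 0.47
grip_force: 0.0
```

```bash
python3 - <<'E'
from h import *
c=snap("wrist"); cv2.imwrite("pics/w3.png",cv2.resize(c["color"][:,:,::-1],(640,480)))
P,d=world(c); h=cv2.cvtColor(c["color"],cv2.COLOR_RGB2HSV).reshape(-1,3)
m=(abs(h[:,0].astype(int)-110)<15)&(h[:,1]>130)&(d>0)&(P[:,2]>50)&(P[:,2]<75)&(abs(P[:,1]-146)<70)
q=P[m]; print(len(q),q.mean(0),np.percentile(q[:,2],[5,50,95]),cv2.minAreaRect(q[:,:2].astype(np.float32)),c["s"]["joints"])
t=snap("top"); P,d=world(t); v,u=np.divmod(np.arange(len(P)),512)
for a,b in((-175,-145),(-235,-200)):
    q=P[red(t)&(d>0)&(P[:,2]>70)&(P[:,2]<130)&(P[:,1]>a)&(P[:,1]<b)&(P[:,0]<570)]; print(len(q),q.mean(0),cv2.minAreaRect(q[:,:2].astype(np.float32)))
E
```

```text
1660 [488.85819068 146.10933562  60.90779616] [59.09915457 61.02370118 62.27373395] ((485.54962158203125, 145.44607543945312), (108.63713836669922, 13.60766887664795), 6.974985599517822) [ 5.87567937e-02  3.19566203e-01  1.64124352e+00 -1.88457561e-04
  1.18042159e+00  1.49984168e+00]
146 [ 499.81658729 -158.81296061   87.04516249] ((501.26617431640625, -158.5232391357422), (96.43311309814453, 11.92597484588623), 8.904705047607422)
134 [ 508.65506813 -217.80978349   87.15482135] ((509.9345397949219, -218.5001678466797), (97.4127197265625, 10.518330574035645), 7.714297771453857)
```

View pics/w3.png

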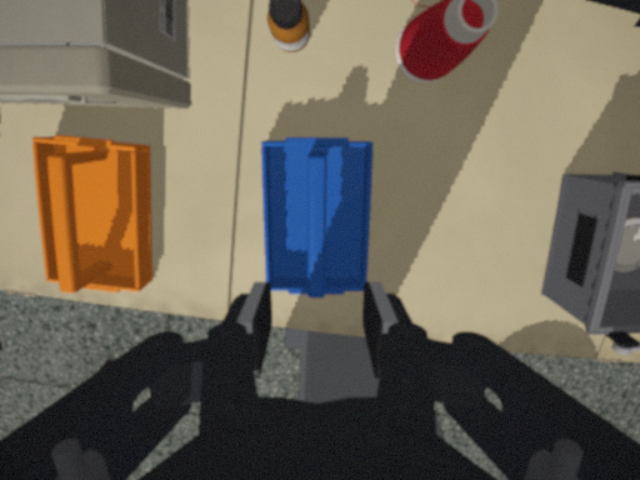

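The blue handle at (318,225) px lies midway between the fingers and in line with them. Both red bars are now level at 87 mm by the top camera. I grasp the handle and lift.

Call:
step_arm --plan '[{"offset":[0.1,-0.1,5],"rot":[0,0,0],"gripper":4},{"offset":[0.1,-0.1,10],"rot":[0,0,0],"gripper":4},{"offset":[0.1,-0.1,13.6],"rot":[0,0,0],"gripper":4},{"offset":[0.1,-0.1,13.6],"rot":[0,0,0],"gripper":4},{"offset":[0.1,-0.1,13.6],"rot":[0,0,0],"gripper":0.5},{"offset":[0.1,-0.1,13.6],"rot":[0,0,0],"gripper":0.5},{"offset":[0.1,-0.1,13.6],"rot":[0,0,0],"gripper":0.5},{"offset":[0.1,-0.1,13.6],"rot":[0,0,0],"gripper":0.5},{"offset":[0.1,-0.1,13.6],"rot":[0,0,0],"gripper":0.5}]' --squeeze 60

```text
time_s: 8.4
eef_pos: [484.8, 147.2, 114.2]
ee_rot: [0.0, 0.998, 0.066, 0.002]
force: [-0.0, -0.9, 8.0]
grip_width: 0.149
grip_force: 59.7
```

Call:
step_arm --plan '[{"offset":[0,0,-4],"rot":[0,0,0],"gripper":0.5},{"offset":[0,0,-8],"rot":[0,0,0],"gripper":0.5},{"offset":[0,0,-12],"rot":[0,0,0],"gripper":0.5},{"offset":[0,0,-16],"rot":[0,0,0],"gripper":0.5},{"offset":[0,0,-16],"rot":[0,0,0],"gripper":0.5}]'

```text
time_s: 8.9
eef_pos: [484.9, 147.5, 278.1]
ee_rot: [-0.0, 0.998, 0.066, 0.006]
force: [0.6, 0.0, -2.5]
grip_width: 0.146
grip_force: 59.3
```

Call:
step_arm --plan '[{"offset":[-0.5,4,0],"rot":[0,0,-8],"gripper":0.5},{"offset":[-0.5,7,0],"rot":[0,0,-16],"gripper":0.5},{"offset":[-0.8,10,0],"rot":[0,0,-24],"gripper":0.5},{"offset":[-1,13,0],"rot":[0,0,-32],"gripper":0.5},{"offset":[-1.2,16,0],"rot":[0,0,-40],"gripper":0.5},{"offset":[-1.4,19,0],"rot":[0,0,-48],"gripper":0.5},{"offset":[-1.6,22,0],"rot":[0,0,-56],"gripper":0.5},{"offset":[-1.8,25,0],"rot":[0,0,-64],"gripper":0.5},{"offset":[-2,28,0],"rot":[0,0,-72],"gripper":0.5},{"offset":[-2.2,31,0],"rot":[0,0,-80],"gripper":0.5},{"offset":[-2.4,33.6,0],"rot":[0,0,-88],"gripper":0.5},{"offset":[-2.4,33.6,0],"rot":[0,0,-90],"gripper":0.5}]'

```text
time_s: 10.1
eef_pos: [503.6, -191.6, 271.4]
ee_rot: [0.0, 0.659, 0.753, -0.0]
force: [-1.1, 0.9, -1.2]
grip_width: 0.155
grip_force: 59.3
```

Call:
step_arm --plan '[{"offset":[0,0,0],"rot":[0,0,0],"gripper":0.5},{"offset":[0,0,0],"rot":[0,0,0],"gripper":0.5}]'

```text
time_s: 10.3
eef_pos: [503.8, -188.5, 271.7]
ee_rot: [-0.0, 0.659, 0.752, 0.0]
force: [-0.2, -0.3, -2.4]
grip_width: 0.148
grip_force: 59.3
```

```bash
python3 - <<'E'
from h import *
c=snap("scene"); cv2.imwrite("pics/s4.png",cv2.resize(c["color"][100:260,220:440,::-1],(770,560)))
t=snap("top"); P,d=world(t); h=cv2.cvtColor(t["color"],cv2.COLOR_RGB2HSV).reshape(-1,3)
m=(abs(h[:,0].astype(int)-110)<15)&(h[:,1]>130)&(d>0)&(P[:,2]>200)&(P[:,1]<-80)
q=P[m]; print(len(q),q.mean(0),cv2.minAreaRect(q[:,:2].astype(np.float32)))
s=t["s"];Rm=R.from_quat(np.r_[s["ee_rot"][1:],s["ee_rot"][0]]).as_matrix();print(s["eef_pos"],Rm.round(3),s["force"])
E
```

```text
163 [ 933.94847605 -113.94986972  254.06668961] ((716.5931396484375, -139.20480346679688), (512.5848388671875, 62.11302185058594), 4.890449047088623)
[ 503.85723534 -188.41163339  271.85646983] [[-0.131  0.991 -0.   ]
 [ 0.991  0.131  0.   ]
 [ 0.    -0.    -1.   ]] [ 0.32778211 -0.62662113 -2.0362272 ]
```

View pics/s4.png

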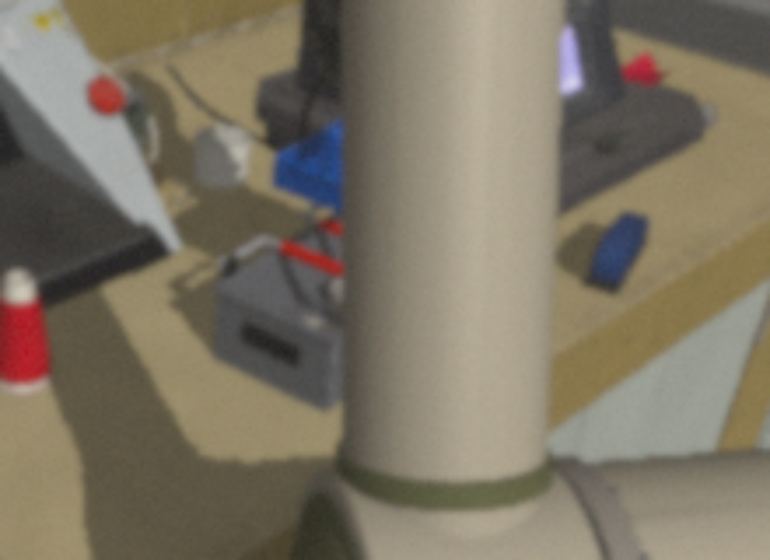

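The tray hangs level over the crate at about (310,165) px, and the arm hides the rest of it. I lower it until it makes contact.

Call:
step_arm --plan '[{"offset":[0,0.15,3],"rot":[0,0,0],"gripper":0.5},{"offset":[0,0.15,5.5],"rot":[0,0,0],"gripper":0.5},{"offset":[0,0.15,6.2],"rot":[0,0,0],"gripper":0.5},{"offset":[0,0.15,6.5],"rot":[0,0,0],"gripper":0.5},{"offset":[0,0.15,6.7],"rot":[0,0,0],"gripper":0.5},{"offset":[0,0.15,6.7],"rot":[0,0,0],"gripper":0.5}]'

```text
time_s: 11.0
eef_pos: [505.7, -188.9, 205.8]
ee_rot: [0.001, 0.659, 0.752, 0.0]
force: [-0.0, -0.1, -1.7]
grip_width: 0.149
grip_force: 59.3
```

Call:
step_arm --plan '[{"offset":[0,0,0.1],"rot":[0,0,0],"gripper":0.5},{"offset":[0,0,0.2],"rot":[0,0,0],"gripper":0.5},{"offset":[0,0,0.3],"rot":[0,0,0],"gripper":0.5},{"offset":[0,0,0.4],"rot":[0,0,0],"gripper":0.5},{"offset":[0,0,0.4],"rot":[0,0,0],"gripper":0.5}]'

```text
time_s: 11.5
eef_pos: [505.7, -189.0, 203.0]
ee_rot: [0.001, 0.659, 0.752, 0.0]
force: [-5.0, 2.6, 14.7]
grip_width: 0.149
grip_force: 61.5
```

Contact came at the predicted 203 mm. I release the tray and lift clear.

Call:
step_arm --plan '[{"offset":[0,0,-0.1],"rot":[0,0,0],"gripper":3.5},{"offset":[0,0,-0.1],"rot":[0,0,0],"gripper":3.5},{"offset":[0,0,-0.1],"rot":[0,0,0],"gripper":3.5},{"offset":[0,0,-0.1],"rot":[0,0,0],"gripper":3.5},{"offset":[0,0,-2],"rot":[0,0,0],"gripper":3.5},{"offset":[0,0,-6],"rot":[0,0,0],"gripper":3.5},{"offset":[0,0,-10],"rot":[0,0,0],"gripper":3.5},{"offset":[0,0,-13],"rot":[0,0,0],"gripper":3.5},{"offset":[0,0,-13],"rot":[0,0,0],"gripper":3.5},{"offset":[0,0,-13],"rot":[0,0,0],"gripper":3.5}]'

```text
time_s: 12.5
eef_pos: [505.4, -188.7, 330.6]
ee_rot: [0.0, 0.659, 0.752, 0.0]
force: [-0.1, 0.0, -0.5]
grip_width: 0.41
grip_force: 0.0
```

```bash
python3 - <<'E'
from h import *
c=snap("wrist"); cv2.imwrite("pics/w5.png",cv2.resize(c["color"][:,:,::-1],(640,480)))
P,d=world(c); h=cv2.cvtColor(c["color"],cv2.COLOR_RGB2HSV).reshape(-1,3)
b=(abs(h[:,0].astype(int)-110)<15)&(h[:,1]>130)&(d>0)&(P[:,2]>80)&(P[:,2]<170)
for lo in(80,138):
    q=P[b&(P[:,2]>lo)]; print(len(q),np.percentile(q[:,2],[2,50,98]),cv2.minAreaRect(q[:,:2].astype(np.float32)))
A=np.c_[q[:,:2],np.ones(len(q))]; print(np.linalg.lstsq(A,q[:,2],rcond=None)[0], c["s"]["eef_pos"],c["s"]["force"])
E
```

```text
10549 [ 91.00059383  93.00553983 150.90844601] ((506.64404296875, -190.7943115234375), (90.08937072753906, 134.75076293945312), 7.598453521728516)
1734 [147.33445455 149.98421431 151.49634719] ((506.563232421875, -189.69265747070312), (13.734886169433594, 109.72352600097656), 7.628012180328369)
[-1.08777815e-02 -3.48581742e-03  1.54733561e+02] [ 505.39441922 -188.70528968  330.60889538] [-0.11303962  0.040495   -0.50849801]
```

View pics/w5.png

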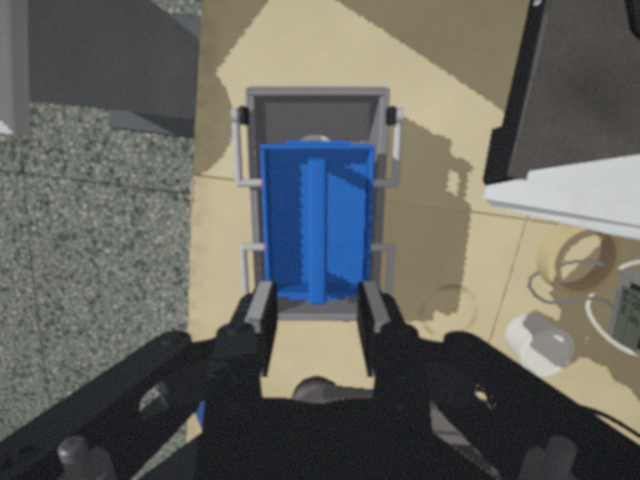

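The blue tray lies level and in line with the crate at (318,220) px, on both bars. Its centre is within 3 mm of the crate's, its handle top is at 150 mm, and the gripper is clear.

```bash
python3 -c "
from rig import *
print(finish_job())"
```

```text
the job is handed in; nothing more can be done
None
```

The job is handed in: the bail was pressed in to its stop, and the blue tray rests level on both bars, centred within about 3 mm and lined up with the crate; the orange tray was never touched, and no verdict was returned.

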